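# Pop the twin-cell logger board out of its readout dock

## Task

Free the field logger board that carries the two round cells from its readout dock: swing both of that dock's ejector levers all the way outward, so that the board is pried up out of its socket at both ends. Leave it standing upright there, raised in its guides, and leave the board with the cooling fins seated in its own dock.

Things in the scene. Friction and masses are not known exactly. Their poses are not given: they have to be found in the camera images.
- cell_board: Board to free: upright dark green plate, 8 mm thick (x), 96 long (y), 60 high, ~150 g; two lying steel cells (18 dia, 60 long) at its top, one per face. Origin: middle of lower edge, 37 mm above the bench when seated, about 48 pried up; an 18 mm tongue below sits in the socket. Its grey dock (fixed, 56 x 150 mm, guides 62 high) shares its centre and yaw, with a white ejector lever at each y end.
- cell_dock_left (a joint): Lever at the board's +y end. 0 rad home, 0.7 fully outward (firm stop); stays where left. Hinge (along x) 58 mm from the board's centre, 36 mm up. Thumb tab, 22 mm wide, runs outward and up (0.23 rad) to 105 mm from the centre; its top at 96 mm out is 52 mm above the bench at home. Pressed down there it takes about 3 N, sinks 28 mm, then slopes down; clear below. Its foot pries that board end up.
- cell_dock_right (a joint): Lever at the board's -y end, the mirror image of the other: 0 rad home (inward), 0.7 fully outward at its stop, stays where it is left. Pressing its thumb tab down swings it outward. Each lever raises only its own end of the board.
- fin_board: The other board, to be left seated: same plate, but with seven aluminium cooling fins, 40 x 54 mm, across its top (78 mm above its origin). Origin and axes as for the first. It sits in a dock of the same kind with levers home; a third such dock stands empty, levers out. The docks change places.
There are look-alikes about, which are no part of the job. What is shaped like the cell_board but brown or pink is not meant. Leave any blue look-alike of the part that bears cell_dock_left alone.

How it is judged (in metres and radians):
At the end, for the whole second after the job is handed in: Both levers of the twin-cell board's dock stand more than 0.5 rad outward, that board is raised at least 6.5 mm (origin 43.5 to 56 mm above the bench), within 0.2 rad of upright and at rest in its guides; the finned board has not been moved by more than 6 mm (value of joint each of cell_dock_left, cell_dock_right above 0.5 rad and height (world z) of cell_board between 0.0435 and 0.056 m and angle between cell_board's own z axis and vertical below 0.2 rad and linear speed of cell_board below 0.02 m/s); the robot touches nothing.
It fails at once if the finned board is pried up or pushed out of place (moved more than 6 mm) (distance of fin_board from where it was at the start of the episode above 0.006 m).
It also fails if it takes over 32 s, if anything falls off the work surface, if the arm or the gripper's body presses on something with over 40 N, if the wrist force passes 120 N, or if a joint passes its speed limit or range.

## Robot

A 6-joint arm with a two-finger parallel gripper is mounted at the origin on the work surface. World frame = base frame: x ahead of the robot, y to its left, z up, the work surface at z = 0. Lengths are in mm, angles in rad, forces in N, time in s.
With the tool pointing down it reaches from about 425 to 950 mm from the base axis. Payload 14.7 kg.
Tool frame: the origin (TCP) lies at the very end of the fingers, on their centre line; the grasp point (between the pads) lies 19 mm behind it; z points along the fingers, x is the direction in which the jaws open and shut, and the axes are right-handed (so a half turn about z gives the same grasp; the last joint's range is limited). The gripper opens to 85 mm and grips with 20 to 120 N. Pads are 22 mm wide; open, the fingers measure 114 mm over their backs; the gripper's body (76 mm by 85 mm) begins 54 mm behind the grasp point. The pads swing forward as they close: fully open they stand 13 mm farther back than shut.
Start: joints at [-1.257, 0.48, 1.596, -0, 1.065, -0.047], TCP at [229.48, -608.137, 231.297] pointing down, gripper open.
Joint ranges: [-2.75, 2.75], [-0.82, 2.05], [0.23, 2.67], [-1.56, 4.7], [0.09, 2.69], [-2.92, 2.92]. Speed limits (rad/s): [1.89, 1.89, 2.39, 3.01, 3.01, 3.01].

## Interface

Orientations are given as a unit quaternion [w, x, y, z].
In Python, from bench import env gives the robot as it stands. The module is installed in compiled form; this text tells all that it offers.
- The arm moves only by the shell command python3 -m handwheel 'ROWS' [FORCE]. ROWS is JSON, one flat list of numbers, 7 for each row, row after row: the shift along the tool's x, y, z each as a share of 1 m, from -1 to 1, then the turn, a rotation vector about the tool's x, y, z each as a share of 180 degrees, from -1 to 1, then the finger opening in mm, from 0 to 85.4. In form: [tx, ty, tz, rx, ry, rz, fingers, tx, ty, tz, rx, ry, rz, fingers, ...]. A call has 1 to 20 rows; each row shifts and turns the commanded pose from where the row before left it, along the tool's axes as they then stand; what a row does not reach is not made up. A row lasts 1/12 s, in which the tool goes at most 41.7 mm and 7.16 degrees, less where a joint would pass 70% of its speed; a pose out of reach is approached as far as the arm can. A call with a number of a shift or a turn outside -1 to 1 is refused whole. A call with a gripper value outside its range is refused whole. The fingers move at their own pace and stop on an object; FORCE is the grip in N (left out, the last holds). Time passes only in rows, so rows that do not move let the fingers close. It gives the time, the measured TCP pose, the force and the opening at its end, in the units of the state.
- env.get_obs(): the state, without advancing time (a new reading comes with each control period).
- env.get_image(name): name is "scene" or "top" or "wrist"; returns a dict with "color" (400x640x3 uint8, red, green, blue), "K" (3x3 intrinsics, pixels), "k1" (the pictures are not rectified: a ray, as slopes to the right and down, at radius r is drawn at 1 + k1 r^2 times it, then the intrinsics apply), "R" (3x3) and "t" (3): a world point X has camera coordinates R X + t. Camera axes: x right, y down, z forward; pixel columns grow to the right and rows downward; lengths in mm; the calibration is good to about 2 mm. A picture is of the moment at which its call begins. There is no depth.
- env.sign_off(): hands the job in, once; it reports no verdict.
The state is a dict: "time": time; "qpos": joint angles; "joint_vel": joint speeds; "joint_torque": joint torques, N m; "ee_pos": TCP position; "eef_rot": TCP orientation; "wrist_force": force on the tool from outside, world axes, zero at the start; "wrist_torque": the same for the moment, N m; "width": finger opening in mm.
Only numpy, scipy, OpenCV 4.12 (cv2) and the standard library are available. Lean on these libraries where they do the work, as an engineer would, in place of code of your own. Each camera call takes 0.05 s, during which the arm holds its last target.

## Working session

There is one attempt and no reset: what is moved stays moved. The work goes in short steps, Python scripts to look and compute and a shell command to move; the robot and the scene stay as the last step left them, time stands still between calls to the robot, and variables do not carry over. Pictures are saved under pics/ and viewed, and the job is handed in when it is done.

```bash
mkdir -p pics
python3 - <<'E'
from bench import env
import cv2
for n in ("scene","top","wrist"):
    d=env.get_image(n); cv2.imwrite(f"pics/{n}0.png",d["color"][:,:,::-1])
    print(n,d["K"].tolist(),d["k1"],d["R"].round(4).tolist(),d["t"].round(1).tolist())
o=env.get_obs(); print(o["time"],o["ee_pos"],o["eef_rot"],o["width"],o["wrist_force"])
E
```

```text
scene [[375.6911648320886, 0.0, 317.72718963918385], [0.0, 375.6911648320886, 195.76703858399935], [0.0, 0.0, 1.0]] -0.08470544044616363 [[0.651, 0.759, 0.0052], [0.6028, -0.5129, -0.6112], [-0.4613, 0.401, -0.7915]] [-240.2, -310.0, 1188.3]
top [[420.48057758062714, 0.0, 323.9428995396483], [0.0, 420.48057758062714, 191.16496322425127], [0.0, 0.0, 1.0]] -0.056418590763885855 [[-0.0207, -0.9989, -0.0415], [-0.9953, 0.0245, -0.0941], [0.095, 0.0394, -0.9947]] [-67.6, 456.9, 902.3]
wrist [[285.1660294816272, 0.0, 313.9985926657323], [0.0, 285.1660294816272, 200.64880852639914], [0.0, 0.0, 1.0]] 0.012226221178882488 [[0.3527, -0.9357, -0.0001], [-0.8972, -0.3382, 0.2839], [-0.2657, -0.1, -0.9588]] [-649.6, -37.3, 378.8]
0.15 [ 229.38973661 -607.84426869  230.79815867] [-2.95065209e-04  8.22495103e-01 -5.68771990e-01 -3.75402186e-04] 85.4599469558087 [-0.76647808 -0.3979813   0.49551108]
```

View pics/scene0.png

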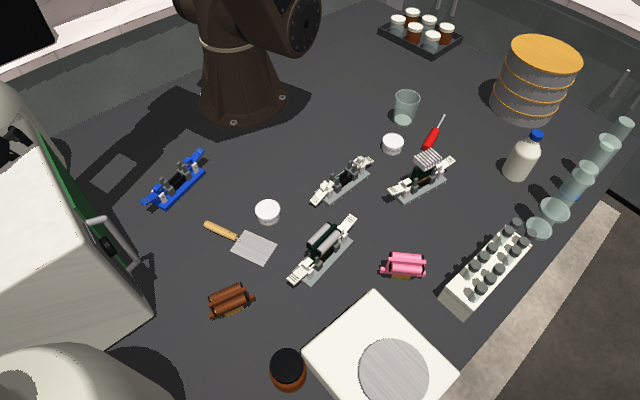

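View pics/top0.png

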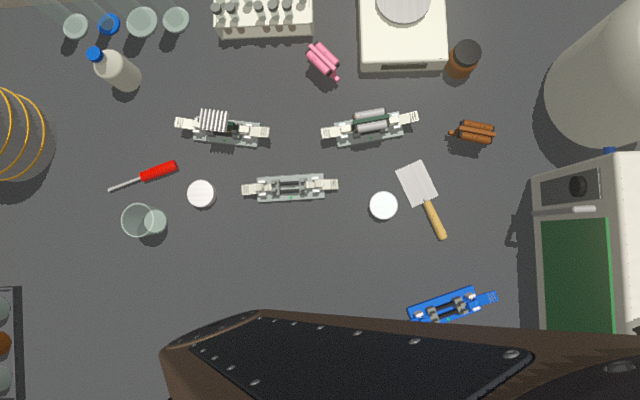

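```bash
cat > h.py <<'E'
import numpy as np,cv2
from bench import env
def proj(d,X):
    X=np.atleast_2d(X).astype(float); c=X@np.array(d["R"]).T+d["t"]
    return cv2.projectPoints(c,np.zeros(3),np.zeros(3),np.array(d["K"]),np.array([d["k1"],0,0,0.]))[0][:,0]
def back(d,uv,z):
    n=cv2.undistortPoints(np.array([[uv]],float),np.array(d["K"]),np.array([d["k1"],0,0,0.]))[0,0]
    R=np.array(d["R"]);r=R.T@np.array([n[0],n[1],1]);c=-R.T@np.array(d["t"])
    return c+r*(z-c[2])/r[2]
E
python3 - <<'E'
import cv2,numpy as np
t=cv2.imread("pics/top0.png")[95:160,310:430]; s=cv2.imread("pics/scene0.png")[200:295,275:370]
t=cv2.resize(t,None,fx=6,fy=6,interpolation=cv2.INTER_CUBIC);s=cv2.resize(s,None,fx=6,fy=6,interpolation=cv2.INTER_CUBIC)
cv2.imwrite("pics/ct.png",t);cv2.imwrite("pics/cs.png",s)
E
```

```text
(no output)
```

View pics/ct.png

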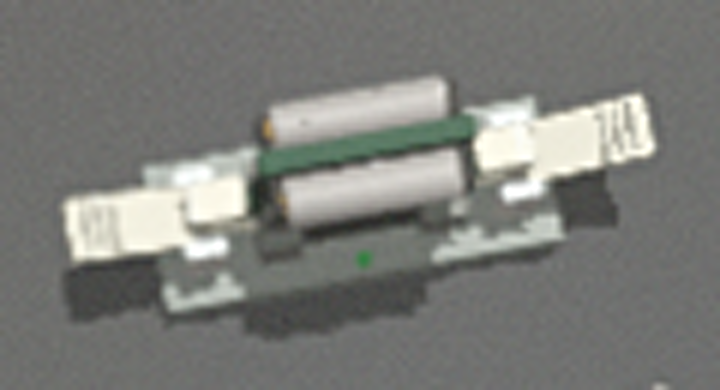

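View pics/cs.png

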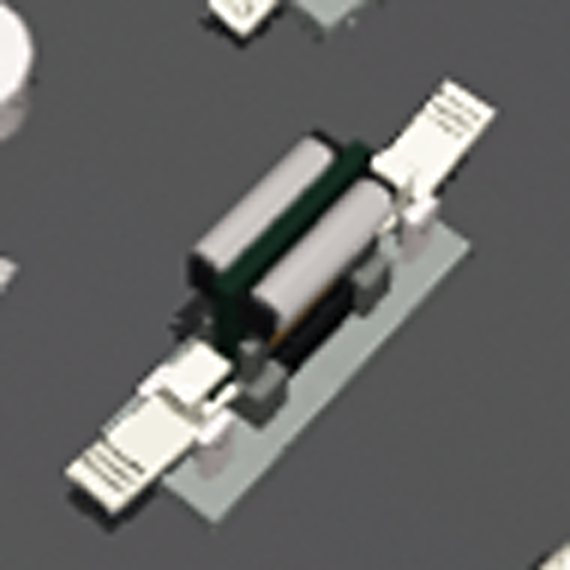

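View pics/wrist0.png

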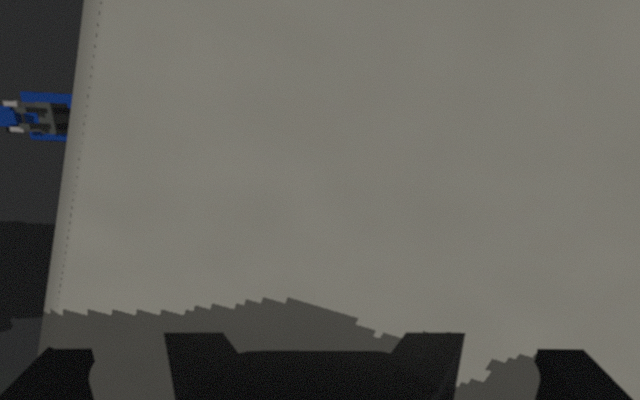

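Run:
```python
from h import *
np.set_printoptions(precision=1,suppress=True)
d=env.get_image("top");s=env.get_image("scene")
L=[back(d,(310+u/6,95+v/6),54) for u,v in((65,203),(72,260))]
R=[back(d,(310+u/6,95+v/6),54) for u,v in((648,97),(655,152))]
print(L,R)
l=sum(L)/2;r=sum(R)/2
Ls=[back(s,(275+u/6,200+v/6),54) for u,v in((66,472),(113,516))]
Rs=[back(s,(275+u/6,200+v/6),54) for u,v in((449,80),(495,112))]
print(Ls,Rs)
ls=sum(Ls)/2;rs=sum(Rs)/2
for a,b in((l,r),(ls,rs)):
    m=(a+b)/2;e=(a-b)[:2];print("mid",m,"len",np.linalg.norm(e),"yaw",np.arctan2(-e[0],e[1]))
```

```text
[array([586.5, -75.3,  54. ]), array([565.7, -77.4,  54. ])] [array([ 619.1, -284.4,   54. ]), array([ 599. , -285.9,   54. ])]
[array([ 603.1, -285.4,   54. ]), array([ 625.8, -283.3,   54. ])] [array([569.9, -76.8,  54. ]), array([591.7, -73.7,  54. ])]
mid [ 592.6 -180.8   54. ] len 211.3663522012098 yaw 0.15650589004184282
mid [ 597.6 -179.8   54. ] len 211.81948712215106 yaw -2.9820126099076774
```

The board meant is the dark green plate with two grey steel cells, in a grey dock, at top (370,125) and scene (322,245). The other candidates are out:
- Brown at top (475,131) and pink at (322,62) are loose look-alikes.
- (213,122) is the finned board.
- (290,187) is the empty dock.
- (455,305) is the blue dock.

The crop confirms the green plate and the two cells. The tab tips measure 211 mm apart (210 expected), with the centre near (595,-180) and yaw 0.158.

I'll rotate the tool to line up with the dock and close the fingers.

```bash
python3 -m handwheel '[0,0,-0.03,0,0,-0.0395,0, 0,0,-0.03,0,0,-0.0395,0, 0,0,0,0,0,-0.0395,0, 0,0,0,0,0,-0.0395,0, 0,0,0,0,0,-0.0395,0, 0,0,0,0,0,-0.0395,0, 0,0,0,0,0,-0.0395,0, 0,0,0,0,0,-0.0395,0, 0,0,0,0,0,-0.0395,0, 0,0,0,0,0,-0.0395,0, 0,0,0,0,0,-0.0395,0, 0,0,0,0,0,0,0]' 60
```

```text
time: 1.25
ee_pos: [229.5, -608.1, 291.2]
eef_rot: [-0.0, 0.997, 0.081, -0.0]
wrist_force: [-0.7, -0.1, -0.3]
width: -0.3
```

```bash
python3 -m handwheel '[0.033,-0.0205,0,0,0,0,0, 0.033,-0.0205,0,0,0,0,0, 0.033,-0.0205,0,0,0,0,0, 0.033,-0.0205,0,0,0,0,0, 0.033,-0.0205,0,0,0,0,0, 0.033,-0.0205,0,0,0,0,0, 0.033,-0.0205,0,0,0,0,0, 0.033,-0.0205,0,0,0,0,0, 0.033,-0.0205,0,0,0,0,0, 0.033,-0.0205,0,0,0,0,0, 0.033,-0.0205,0,0,0,0,0, 0.033,-0.0205,0,0,0,0,0, 0.033,-0.0205,0,0,0,0,0, 0,0,0,0,0,0,0, 0,0,0,0,0,0,0]'
python3 - <<'E'
from h import *
d=env.get_image("wrist");cv2.imwrite("pics/w1.png",d["color"][:,:,::-1])
c=np.array([595,-180,0]);u=np.array([-.157,.988,0])
for k in(96,105,-96,-105):print(k,proj(d,c+u*k+[0,0,52 if abs(k)==96 else 54]).round())
E
```

```text
time: 2.5
ee_pos: [613.5, -276.8, 290.8]
eef_rot: [-0.0, 0.997, 0.077, -0.0]
wrist_force: [-0.4, -0.8, -0.4]
width: -0.1
96 [[311.   5.]]
105 [[311.  -5.]]
-96 [[312. 170.]]
-105 [[312. 177.]]
```

View pics/w1.png

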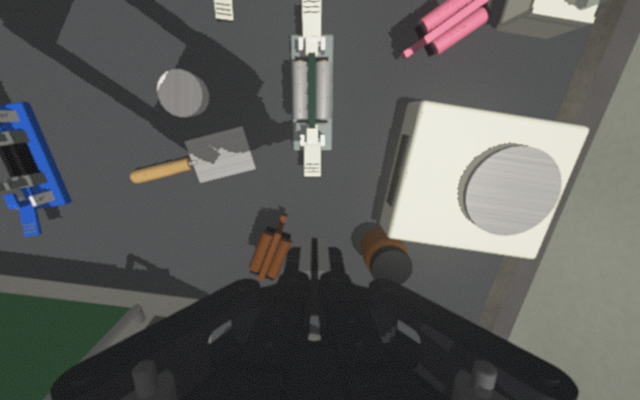

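The wrist view puts the right tab end at (312,176), against a prediction of (312,177), so the fit holds. Descending on the right tab.

```bash
python3 -m handwheel '[-0.003,0,0.038,0,0,0,0, 0,0,0.038,0,0,0,0, 0,0,0.038,0,0,0,0, 0,0,0.038,0,0,0,0, 0,0,0.038,0,0,0,0, 0,0,0.03,0,0,0,0, 0,0,0,0,0,0,0, 0,0,0.005,0,0,0,0, 0,0,0.005,0,0,0,0, 0,0,0.005,0,0,0,0, 0,0,0.004,0,0,0,0, 0,0,0,0,0,0,0]'
python3 - <<'E'
from h import *
d=env.get_image("wrist");cv2.imwrite("pics/w2.png",d["color"][:,:,::-1])
d=env.get_image("scene");cv2.imwrite("pics/s2.png",cv2.resize(d["color"][170:310,230:400,::-1],None,fx=4,fy=4,interpolation=cv2.INTER_CUBIC))
E
```

```text
time: 3.55
ee_pos: [609.7, -279.4, 52.9]
eef_rot: [0.0, 0.997, 0.077, 0.001]
wrist_force: [0.3, -0.3, 0.4]
width: -0.0
```

View pics/s2.png

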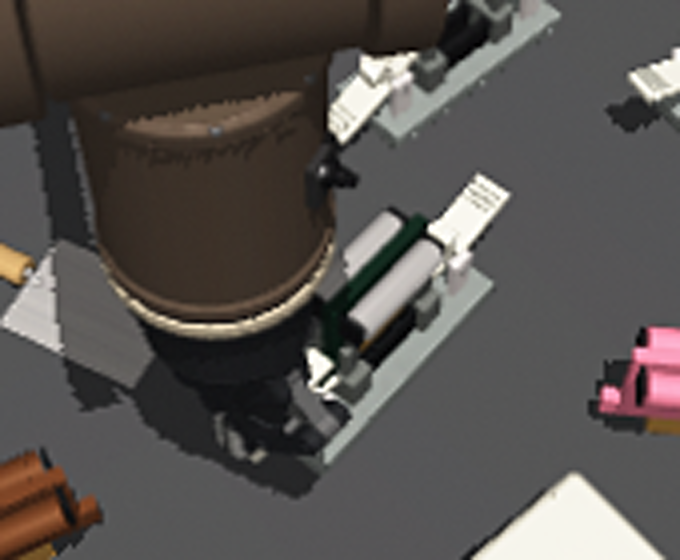

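View pics/w2.png

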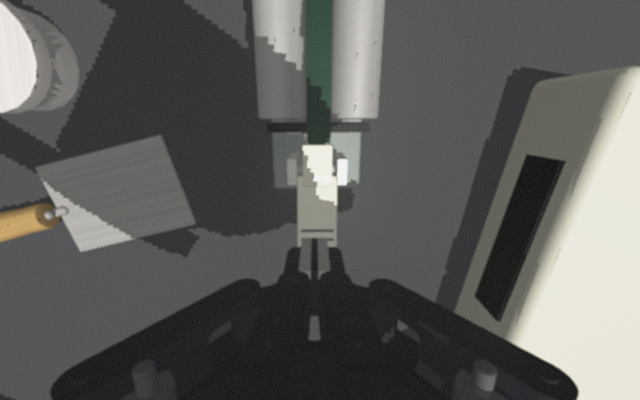

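```bash
python3 -m handwheel '[0,-0.003,0,0,0,0,0, 0,0,0.004,0,0,0,0, 0,0,0.004,0,0,0,0, 0,0,0.004,0,0,0,0, 0,0,0.004,0,0,0,0, 0,0,0.004,0,0,0,0, 0,0,0,0,0,0,0]'
python3 - <<'E'
from h import *
d=env.get_image("wrist");cv2.imwrite("pics/w3.png",d["color"][:,:,::-1])
E
```

```text
time: 4.23
ee_pos: [608.4, -275.9, 31.3]
eef_rot: [-0.0, 0.997, 0.077, -0.0]
wrist_force: [0.5, -1.7, 1.1]
width: -0.1
```

View pics/w3.png

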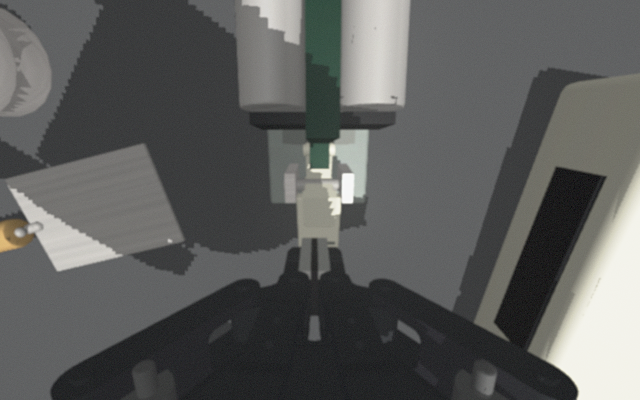

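The lever is swinging and the board end is rising. I'll press on to the stop.

```bash
python3 -m handwheel '[0,0,0.003,0,0,0,0, 0,0,0.003,0,0,0,0, 0,0,0.002,0,0,0,0, 0,0,0,0,0,0,0]'; python3 -m handwheel '[0,0,0.002,0,0,0,0, 0,0,0,0,0,0,0]'
```

```text
time: 4.62
ee_pos: [609.4, -276.7, 25.4]
eef_rot: [0.001, 0.997, 0.078, 0.001]
wrist_force: [-4.4, -1.8, 20.3]
width: -0.3
time: 4.78
ee_pos: [609.6, -276.6, 24.6]
eef_rot: [0.001, 0.997, 0.077, 0.001]
wrist_force: [-9.3, 0.9, 40.4]
width: -0.0
```

Firm stop reached (40 N at z 24.6). Now lifting and crossing to the left tab.

```bash
python3 -m handwheel '[0,0,-0.038,0,0,0,0, 0,0,-0.038,0,0,0,0, 0,0,-0.038,0,0,0,0, 0,0,-0.038,0,0,0,0, 0,0,-0.03,0,0,0,0, 0,-0.039,0,0,0,0,0, 0,-0.039,0,0,0,0,0, 0,-0.039,0,0,0,0,0, 0,-0.039,0,0,0,0,0, 0,-0.039,0,0,0,0,0, 0,0,0,0,0,0,0, 0,0,0,0,0,0,0]'
python3 - <<'E'
from h import *
d=env.get_image("wrist");cv2.imwrite("pics/w4.png",d["color"][:,:,::-1])
c=np.array([595,-180,0]);u=np.array([-.157,.988,0])
for k in(96,105):print(k,proj(d,c+u*k+[0,0,52 if abs(k)==96 else 54]).round())
d=env.get_image("scene");cv2.imwrite("pics/s4.png",cv2.resize(d["color"][170:310,230:400,::-1],None,fx=4,fy=4,interpolation=cv2.INTER_CUBIC))
E
```

```text
time: 5.78
ee_pos: [578.1, -81.4, 204.2]
eef_rot: [-0.0, 0.997, 0.079, -0.0]
wrist_force: [0.6, -1.1, 0.2]
width: 0.4
96 [[316. 190.]]
105 [[316. 183.]]
```

View pics/w4.png

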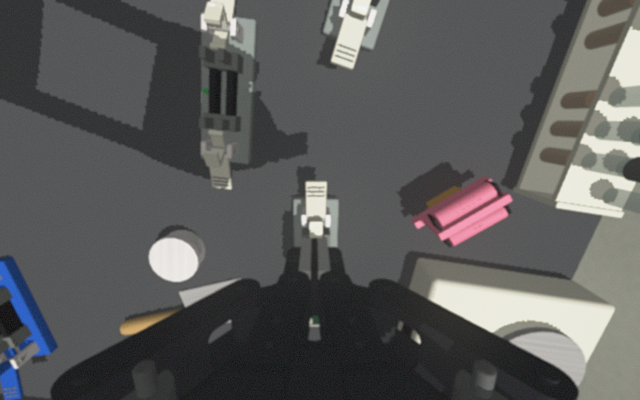

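View pics/s4.png

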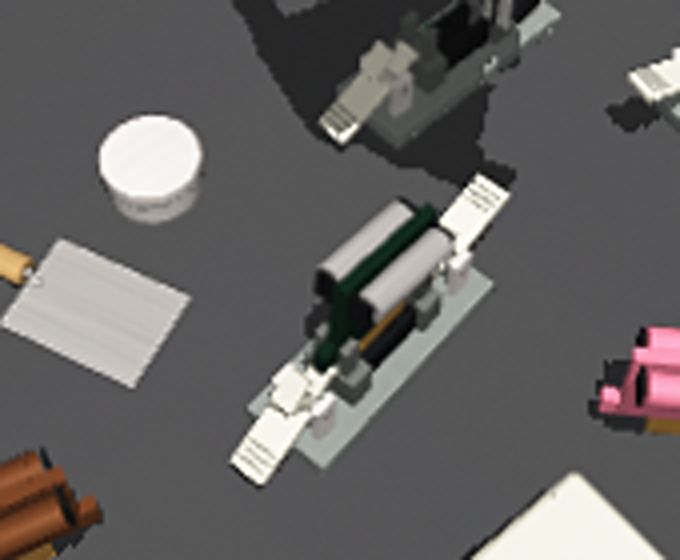

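```bash
python3 -m handwheel '[0.001,0.003,0.036,0,0,0,0, 0,0,0.036,0,0,0,0, 0,0,0.036,0,0,0,0, 0,0,0.036,0,0,0,0, 0,0,0,0,0,0,0, 0,0,0.003,0,0,0,0, 0,0,0.003,0,0,0,0, 0,0,0,0,0,0,0]'
python3 - <<'E'
from h import *
d=env.get_image("wrist");cv2.imwrite("pics/w5.png",d["color"][:,:,::-1])
d=env.get_image("scene");cv2.imwrite("pics/s5.png",cv2.resize(d["color"][170:310,230:400,::-1],None,fx=4,fy=4,interpolation=cv2.INTER_CUBIC))
E
```

```text
time: 6.55
ee_pos: [581.3, -86.9, 55.8]
eef_rot: [0.0, 0.997, 0.077, 0.001]
wrist_force: [-0.7, -0.7, 0.1]
width: -0.2
```

View pics/w5.png

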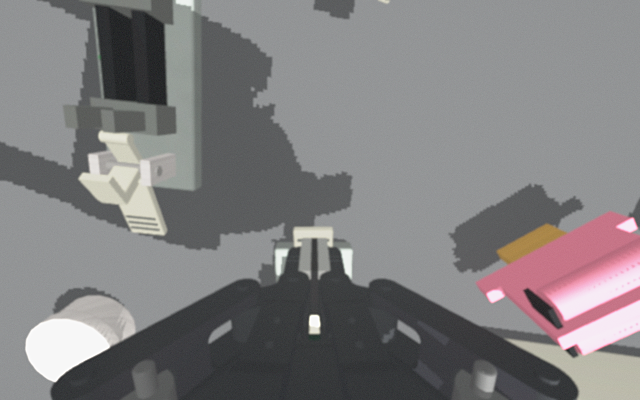

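```bash
python3 -m handwheel '[0,-0.004,0,0,0,0,0, 0,0,0.004,0,0,0,0, 0,0,0.004,0,0,0,0, 0,0,0.004,0,0,0,0, 0,0,0.004,0,0,0,0, 0,0,0.004,0,0,0,0, 0,0,0.004,0,0,0,0, 0,0,0,0,0,0,0]'
```

```text
time: 7.32
ee_pos: [579.3, -82.4, 29.4]
eef_rot: [-0.0, 0.997, 0.077, -0.0]
wrist_force: [-0.4, 0.4, -0.0]
width: -0.0
```

```bash
python3 -m handwheel '[0,0,0.003,0,0,0,0, 0,0,0.002,0,0,0,0, 0,0,0,0,0,0,0]'
python3 - <<'E'
from h import *
d=env.get_image("wrist");cv2.imwrite("pics/w6.png",d["color"][:,:,::-1])
E
```

```text
time: 7.57
ee_pos: [579.7, -82.7, 26.0]
eef_rot: [0.0, 0.997, 0.077, 0.0]
wrist_force: [-4.8, -0.3, 24.7]
width: -0.3
```

View pics/w6.png

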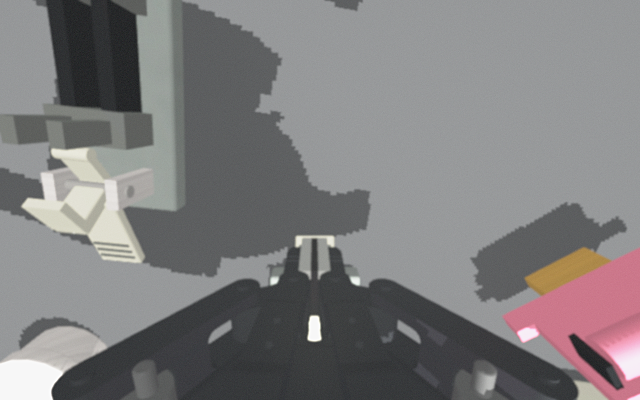

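Left stop reached (25 N at z 26). One more small press, then I'll lift clear and back off so the view is open.

```bash
python3 -m handwheel '[0,0,0.002,0,0,0,0, 0,0,0,0,0,0,0]'; python3 -m handwheel '[0,0,-0.038,0,0,0,0, 0,0,-0.038,0,0,0,0, 0,0,-0.038,0,0,0,0, 0,0,-0.038,0,0,0,0, 0,0,-0.038,0,0,0,0, -0.03,-0.02,-0.01,0,0,0,0, -0.03,-0.02,0,0,0,0,0, -0.03,-0.02,0,0,0,0,0, 0,0,0,0,0,0,0, 0,0,0,0,0,0,0]'
python3 - <<'E'
from h import *
np.set_printoptions(precision=1,suppress=True)
d=env.get_image("scene");cv2.imwrite("pics/s7.png",cv2.resize(d["color"][170:310,230:400,::-1],None,fx=4,fy=4,interpolation=cv2.INTER_CUBIC))
c=np.array([595,-180,0]);u=np.array([-.157,.988,0])
f=lambda p:((p-[230,170])*4).round()
for z in(37,48): print(z,[f(proj(d,c+u*k+[0,0,z+60])[0]) for k in(48,-48)])
d=env.get_image("top");cv2.imwrite("pics/t7.png",cv2.resize(d["color"][95:200,170:430,::-1],None,fx=3,fy=3,interpolation=cv2.INTER_CUBIC))
a=cv2.imread("pics/top0.png").astype(int);print(abs(d["color"][90:155,170:275,::-1].astype(int)-a[90:155,170:275]).mean())
E
```

```text
time: 7.78
ee_pos: [580.0, -82.8, 25.1]
eef_rot: [0.0, 0.997, 0.077, 0.001]
wrist_force: [-10.4, -0.2, 46.4]
width: -0.5
time: 8.62
ee_pos: [479.7, -36.3, 223.5]
eef_rot: [-0.0, 0.997, 0.078, -0.0]
wrist_force: [0.7, -0.5, 0.6]
width: 0.0
37 [array([431., 204.]), array([310., 326.])]
48 [array([432., 192.]), array([310., 315.])]
38.99159951159951
```

View pics/s7.png

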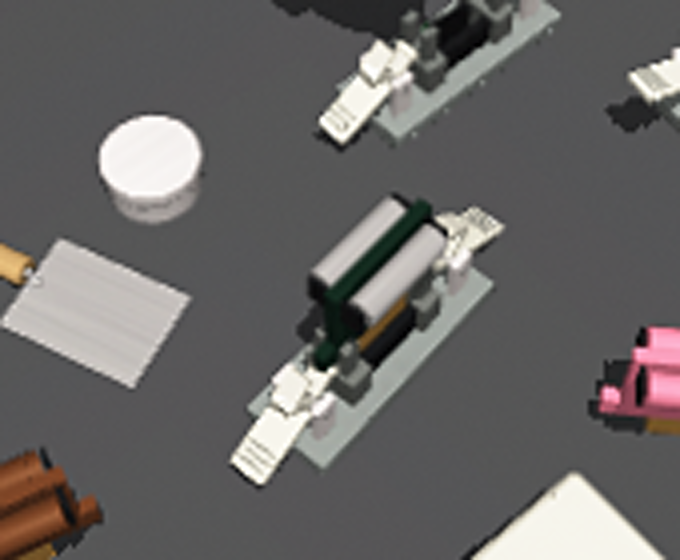

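View pics/t7.png

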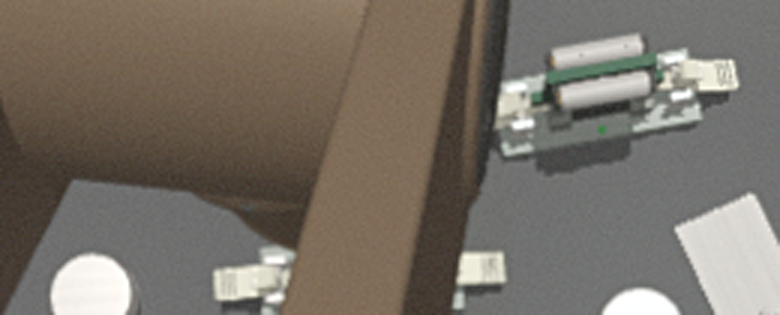

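Run:
```python
from h import *
d=env.get_image("scene");g=cv2.cvtColor(d["color"],cv2.COLOR_RGB2GRAY)
a=cv2.imread("pics/scene0.png",0)
for n,(x,y,w,h) in dict(fin=(408,145,40,35),cell=(300,215,45,40),end_l=(330,205,20,18),end_r=(300,232,20,25)).items():
    r=cv2.matchTemplate(g[y-15:y+h+15,x-15:x+w+15],a[y:y+h,x:x+w],cv2.TM_CCOEFF_NORMED);_,s,_,p=cv2.minMaxLoc(r);print(n,p[0]-15,p[1]-15,round(s,3))
cv2.imwrite("pics/f8.png",cv2.resize(d["color"][135:215,380:470,::-1],None,fx=5,fy=5))
print(env.get_obs()["wrist_force"])
```

```text
fin 0 0 1.0
cell 1 -3 0.848
end_l 0 5 0.625
end_r 1 -4 0.97
[ 0.245832   -1.06327374  0.74520337]
```

View pics/f8.png

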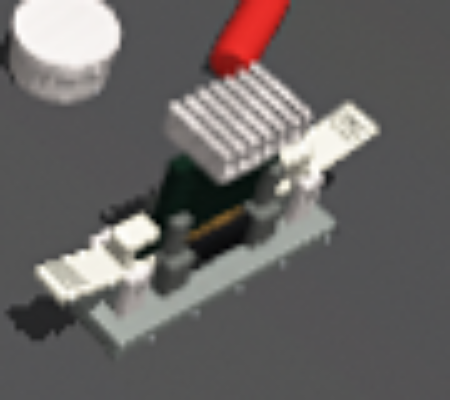

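The finned board sits exactly where it was. The cell board is up about 3 px in the scene view, against 2.9 px expected for 11 mm.

```bash
python3 -c "
from bench import env
env.sign_off()"
```

```text
the job is handed in; nothing more can be done
```

I pressed both thumb tabs of the twin-cell board's dock down to their stops, right first and then left. The board was pried up at both ends and stands upright in its guides. I then withdrew the arm and handed the job in at about 9 s of the 32 s allowed; no verdict was reported.

- **Levers:** each stopped firmly, with about 40 N and 46 N at the wrist and the fingertips at z ≈ 25 mm. That matches the full 28 mm sink. The pictures show both levers swung outward.
- **Cell board:** it moved up about 3 px in the scene view, where an 11 mm lift should show as 2.9 px.
- **Finned board:** it shows 0 px of movement in the scene view.
- **Robot:** it is clear of everything, with the wrist force near zero.
- **Failed or disagreeing checks:**
  - The template match on the board's left end was unreliable (score 0.63, with the lever moving in the patch). I judged that end by eye, about 12 px up in the 4x enlargement.
  - The top-view check of the finned board was blocked by the arm, so only the scene view covers it.
  - The two cameras disagreed by 5 mm in x on the dock centre. I used the mean, and the wrist camera confirmed it to about 1–2 px.

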